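# Pop open the coffee-capsule box

### The job

Two green spring-lid boxes stand on the worktop: coffee is about to be made, so open the lower, wider one. Press down its front release tab with the fingertips so that the lid springs up, then push the lid over backwards until it is fully open and stays so by itself, and take the hand away. Only touch things: lift and carry nothing, do not shove the box from its place, leave the taller box shut, and do not disturb the things standing round about.

Things in the scene. Friction and masses are not known exactly. Their poses are not given: they have to be found in the camera images.
- low_box: Lower, wider of two dark green boxes: 120 mm deep (own x), 140 wide (y), closed lid's top 89 mm high, 2.6 kg, loose on rubber feet. Origin: centre of underside; own -x = front (tab side), +x = back (hinge side). Flat wooden lid over the whole top. A steel tab juts 58 mm from the front wall's middle; from its inner end a 22 mm wide latch arm rises to 92 mm and hooks over the lid's edge.
- low_box_tab (a joint): Rocking of the low box's release tab, rad: 0 at rest, grows as its outer end is pressed down, stop at 0.28. The hook frees the lid by about 0.2 rad (press point 6 to 7 mm down; 9 mm at the stop). Springy: about 1.5 N to start, 4 N at the stop, at the press point; it springs back when let go.
- low_box_lid (a joint): Opening angle of the low box's lid, rad: 0 closed and latched (up to 0.02 of play), 1.9 at its back stop. Unlatched, a spring lifts it within a second to about 0.8, no farther. Above that only its weight acts (about 0.1 kg, hinge damped): let go before upright (1.57) it sinks back to 0.8; past about 1.65 it settles back on the stop by itself.
- low_box_lid_edge (a point): Middle of the front edge of the low box's lid, on its underside; moves with the lid, 125 mm from the hinge line. The lid is 140 mm wide and 8 mm thick.
- low_box_hinge (a point): Middle of the low box's lid hinge line, 64 mm behind the box's centre, 85 mm above the worktop; the line runs along the box's y.
- tall_box: The taller and narrower dark green box of the same make, to be left shut: 100 mm deep, 85 mm wide, top of the closed lid 134 mm above the worktop, with the same tab in front. Origin: centre of its underside; own -x = front (tab side).
- tall_box_lid (a joint): Opening angle of the tall box's lid, rad; 0 closed. It must stay closed.
- salt_shaker: Glass salt shaker, 44 mm across, 90 mm high, loose bystander; origin at the centre of its underside.
- cup: Small white handled cup, 64 x 87 mm, 50 mm high, loose bystander; origin at the centre of its underside.
- milk_jug: Small white milk jug, 72 x 98 mm, 88 mm high, loose bystander; origin at the centre of its underside.
- timer: Round kitchen timer with domed top, 61 mm across, 48 mm high, loose bystander; origin at the centre of its underside.
- low_box_tab_press (a point): The place to press on the low box: on the flat top of its release tab, 104 mm in front of the box's centre and 66.5 mm above the worktop at rest. The tab's flat top is 46 mm wide (box y); from this point it reaches 14 mm farther outward and 28 mm inward to the upright latch arm. The space below it is free.

How it is judged:
By the outcome, as a careful person would: the job done as asked, in the order asked, and still so for the second after the job is handed in, with the robot touching nothing.
It also fails if it takes over 38 s, if anything falls off the work surface, if the arm or the gripper's body presses on something with over 40 N, if the wrist force passes 120 N, or if a joint passes its speed limit or range.

### The arm

A 7-joint arm with a two-finger parallel gripper is mounted at the origin on a cart in front of the work surface, level with it; the furniture and walls round the work are solid. World frame = base frame: x ahead of the robot, y to its left, z up, the work surface at z = 0. Lengths are in m, angles in rad, forces in N, time in s.
With the tool pointing down it reaches from about 0.4 to 0.85 m from the base axis. Payload 10.4 kg.
Tool frame: the origin (TCP) lies at the very end of the fingers, on their centre line; the grasp point (between the pads) lies 19 mm behind it; z points along the fingers, y is the line along which they close (so a half turn about z gives the same grasp; the last joint's range is limited). The gripper opens to 85 mm and grips with 20 to 120 N. Pads are 22 mm wide; open, the fingers measure 114 mm over their backs; the gripper's body (76 mm by 85 mm) begins 54 mm behind the grasp point. The pads swing forward as they close: fully open they stand 13 mm farther back than shut.
Start: joints at [-1.268, 0.332, -0.065, 1.46, 0.022, 1.35, -0.088], TCP at [0.2, 0.592, 0.231] pointing down, gripper open.
Joint ranges: [-2.6, 2.6], [-0.5, 2.12], [-1.47, 1.34], [0.16, 2.42], [-1.27, 4.41], [0.06, 2.06], [-2.6, 2.6]. Speed limits (rad/s): [2.22, 2.22, 2.79, 2.79, 3.14, 3.14, 3.14].

### API

Orientations are given as a unit quaternion [x, y, z, w].
In Python, from plant import sense, grab_frame, close_job, search_frame, cut_out, landmark_of gives the robot as it stands. The module is installed in compiled form; this text tells all that it offers.
- The arm moves only by the shell command python3 -m creep 'ROWS' [OPENING] [FORCE]. ROWS is JSON, a list that holds one entry, the list of rows, each a list of 6 numbers: the shift along the tool's x, y, z in mm, then the turn, a rotation vector about the tool's x, y, z in degrees. A call has 1 to 12 rows; each row shifts and turns the commanded pose from where the row before left it, along the tool's axes as they then stand; what a row does not reach is not made up. A row lasts 1/12 s, in which the tool goes at most 41.7 mm and 7.16 degrees, less where a joint would pass 70% of its speed; a pose out of reach is approached as far as the arm can. A call with a gripper value outside its range is refused whole. OPENING is the finger opening in mm, from 0 to 85.4, set as the call begins (- or left out, the last holds). The fingers move at their own pace and stop on an object; FORCE is the grip in N (left out, the last holds). Time passes only in rows, so rows that do not move let the fingers close. It gives the time, the measured TCP pose, the force, the opening and the grip force at its end, in the units of the state.
- sense(): the state, without advancing time (a new reading comes with each control period).
- grab_frame(name): name is "side" or "top" or "wrist"; returns a dict with "img" (400x640x3 uint8, red, green, blue), "intrinsics" (3x3 intrinsics, pixels), "extrinsics" (4x4, takes a point from camera to world coordinates); the wrist camera has in their place "T_tool_cam" (4x4, takes a point from camera to tool coordinates, whose origin is the TCP and whose axes are the flange's). Camera axes: x right, y up, looking along -z (the intrinsics and any distortion apply to the point x, -y, -z); pixel columns grow to the right and rows downward; lengths in m; the calibration is good to about 2 mm. A picture is of the moment at which its call begins: read the wrist's pose just before it. There is no depth.
- close_job(): hands the job in; it is judged then, once.
Trained networks look in the newest picture that a camera, given by its name, has taken for a name from the list of things; names that differ only in an ending like _2 or _b are one class to them, and where a whole thing is asked for, a point or a joint stands for the part that bears it (a point fixed in the world has none). Each returns a list of dicts, best first, with "score" (0 to 1); they miss things now and then, are a little off and sometimes report something else, mostly with a low value. They report only what shows in the picture. A call takes as long as a camera call.
- search_frame(camera, label): "pixel" ([column, row] in pixels, amid what is visible of it).
- cut_out(camera, label): "mask" (400x640 bool, what is visible of it) and "pixel" ([column, row] in pixels, amid what is visible of it).
- landmark_of(camera, label): "pixel" ([column, row] in pixels: a listed point, or the origin of a listed thing).
The state is a dict: "time_s": time; "joints": joint angles; "joint_vel": joint speeds; "joint_efforts": joint torques, N m; "eef_pos": TCP position; "ee_rot": TCP orientation; "force": force on the tool from outside, world axes, zero at the start; "ft_torque": the same for the moment, N m; "gripper_width": opening from 0.0 (shut) to 1.0 (fully open); "finger_force": force on a finger pad.
Only numpy, scipy, OpenCV 4.12 (cv2) and the standard library are available. Lean on these libraries where they do the work, as an engineer would, in place of code of your own. Each camera call takes 0.05 s, during which the arm holds its last target. There are 200 camera calls.

## Working session

There is one attempt and no reset: what is moved stays moved. The work goes in short steps, Python scripts to look and compute and a shell command to move; the robot and the scene stay as the last step left them, time stands still between calls to the robot, and variables do not carry over. Pictures are saved under pics/ and viewed, at most 10 in all, crops included, and the job is handed in when it is done.

```bash
mkdir -p pics
cat > h.py <<'E'
import numpy as np, cv2
from plant import *
def ray(f,px):
    K=np.array(f["intrinsics"]);T=np.array(f["extrinsics"])
    d=np.linalg.inv(K)@[px[0],px[1],1]; d=np.array([d[0],-d[1],-d[2]])
    return T[:3,3],T[:3,:3]@d
def onz(f,px,z):
    o,d=ray(f,px); return o+d*(z-o[2])/d[2]
def tri(a,b):
    A=np.zeros((3,3));B=np.zeros(3)
    for o,d in (a,b):
        d=d/np.linalg.norm(d);P=np.eye(3)-np.outer(d,d);A+=P;B+=P@o
    return np.linalg.solve(A,B)
E
python3 - <<'E'
from h import *
np.set_printoptions(precision=3,suppress=True)
s=sense();print(s["time_s"],s["eef_pos"],s["ee_rot"],s["gripper_width"])
F={}
for c in("top","side"):
    f=F[c]=grab_frame(c);cv2.imwrite(f"pics/{c}0.png",f["img"][:,:,::-1])
    print(c,[k for k in f],np.array(f["extrinsics"])[:3,3])
    for l,z in(("low_box",0),("tall_box",0),("salt_shaker",0),("cup",0),("milk_jug",0),("timer",0),("low_box_tab_press",.0665),("low_box_hinge",.085),("low_box_lid_edge",.081)):
        for r in landmark_of(c,l)[:2]: print(c,l,round(r["score"],2),np.array(r["pixel"]),onz(f,r["pixel"],z))
E
```

```text
0.0 [0.2   0.592 0.231] [ 0.162  0.987 -0.001 -0.   ] 1.0015354939504535
top ['img', 'intrinsics', 'extrinsics'] [ 0.346 -0.119  1.385]
top low_box 0.62 [377.1 220.8] [ 0.516 -0.255  0.   ]
top tall_box 0.62 [249.5 201.6] [0.578 0.096 0.   ]
top salt_shaker 0.58 [438.3 241.8] [ 0.455 -0.42   0.   ]
top cup 0.6 [325.1 149.2] [ 0.722 -0.117  0.   ]
top milk_jug 0.71 [220.7 140.6] [0.754 0.177 0.   ]
top timer 0.85 [278.9 149.9] [0.723 0.013 0.   ]
top timer 0.61 [365.4 237.5] [ 0.471 -0.221  0.   ]
top low_box_tab_press 0.85 [357.1 251.4] [ 0.429 -0.194  0.067]
top low_box_hinge 0.69 [390.1 194.1] [ 0.575 -0.283  0.085]
top low_box_lid_edge 0.88 [368.9 236.5] [ 0.466 -0.224  0.081]
side ['img', 'intrinsics', 'extrinsics'] [-0.307 -0.516  0.766]
side low_box 0.77 [353.2 254.3] [ 0.516 -0.263  0.   ]
side tall_box 0.63 [244.2 210.3] [0.564 0.094 0.   ]
side salt_shaker 0.58 [407.5 292.6] [ 0.444 -0.425  0.   ]
side cup 0.7 [407.3 289. ] [ 0.455 -0.421  0.   ]
side cup 0.55 [326.5 200.7] [ 0.711 -0.106  0.   ]
side milk_jug 0.78 [252.7 175.4] [0.743 0.172 0.   ]
side timer 0.68 [292.  190.3] [0.718 0.015 0.   ]
side low_box_tab_press 0.65 [316.9 248.7] [ 0.427 -0.199  0.067]
side low_box_tab_press 0.54 [332.6 239.8] [ 0.474 -0.221  0.067]
side low_box_hinge 0.68 [374.8 220.6] [ 0.568 -0.297  0.085]
side low_box_lid_edge 0.64 [331.9 240.4] [ 0.455 -0.226  0.081]
```

View pics/top0.png

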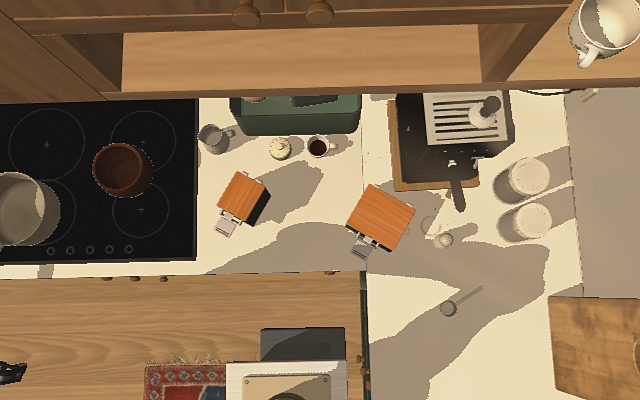

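View pics/side0.png

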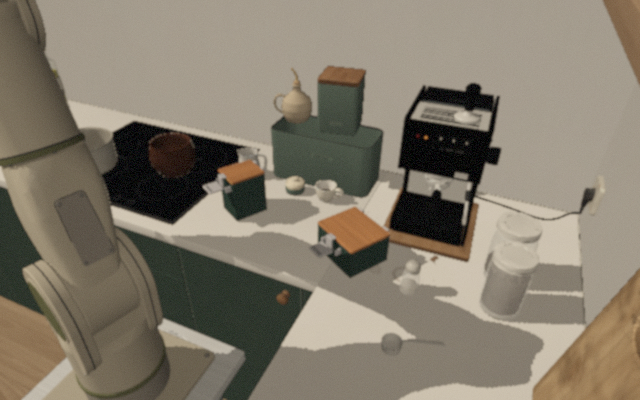

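The top view shows the low box lid at about (380,218) with its tab at (360,248). The taller box is at (243,195), and the cup and timer stand further back. The side view agrees, and the way over at z≈0.23 is clear. I'm setting out with the fingers closing.

```bash
python3 -m creep '[[[-26,-21,0,0,0,0],[-26,-21,0,0,0,0],[-26,-21,0,0,0,0],[-26,-21,0,0,0,0],[-26,-21,0,0,0,0],[-26,-21,0,0,0,0],[-26,-21,0,0,0,0],[-26,-21,0,0,0,0],[-26,-21,0,0,0,0],[-26,-21,0,0,0,0],[-26,-21,0,0,0,0],[-26,-21,0,0,0,0]]]' 0 30
```

```text
time_s: 2.0
eef_pos: [0.4156, 0.252, 0.2316]
ee_rot: [0.162, 0.987, 0.0, 0.0]
force: [0.4, 0.9, 0.1]
gripper_width: 0.004
finger_force: 0.0
```

```bash
python3 -m creep '[[[-10,-34.5,3,0,0,0],[-10,-34.5,3,0,0,0],[-10,-34.5,3,0,0,0],[-10,-34.5,3,0,0,0],[-10,-34.5,3,0,0,0],[-10,-34.5,3,0,0,0],[-10,-34.5,3,0,0,0],[-10,-34.5,3,0,0,0],[-10,-34.5,3,0,0,0],[-10,-34.5,3,0,0,0],[-10,-34.5,3,0,0,0],[-10,-34.5,3,0,0,7]]]'
python3 -m creep '[[[0,0,0,0,0,7],[0,0,0,0,-5,0],[0,0,0,0,-5,0],[0,0,0,0,-5,0],[0,0,0,0,-5,0],[0,0,0,0,0,0]]]'
cat > m.py <<'E'
from h import *
from scipy.spatial.transform import Rotation as R
import sys
np.set_printoptions(precision=4,suppress=True)
s=sense();p=np.array(s["eef_pos"]);Q=R.from_quat(s["ee_rot"]).as_matrix();print(s["time_s"],p,s["force"]);print(Q)
T=np.eye(4);T[:3,:3]=Q;T[:3,3]=p
f=grab_frame("wrist");f["extrinsics"]=T@np.array(f["T_tool_cam"]);cv2.imwrite(f"pics/{sys.argv[1]}w.png",f["img"][:,:,::-1])
g={c:grab_frame(c) for c in("top","side")};g["wrist"]=f
for l,z in(("low_box",0),("low_box_tab_press",.0665),("low_box_hinge",.085),("low_box_lid_edge",.081)):
    for c in g:
        for r in landmark_of(c,l)[:1]:
            q=onz(g[c],r["pixel"],z);print(l,c,round(r["score"],2),np.array(r["pixel"]),q,"tool mm",1e3*Q.T@(q-p))
for c in("top","side"): cv2.imwrite(f"pics/{sys.argv[1]}{c}.png",g[c]["img"][:,:,::-1])
E
python3 m.py a
```

```text
time_s: 3.0
eef_pos: [0.3958, -0.1789, 0.1955]
ee_rot: [0.221, 0.975, 0.0, 0.001]
force: [0.7, 0.6, -0.9]
gripper_width: 0.001
finger_force: 0.0
time_s: 3.5
eef_pos: [0.3945, -0.1761, 0.1943]
ee_rot: [0.276, 0.945, -0.049, 0.168]
force: [-0.5, 0.3, -1.1]
gripper_width: -0.002
finger_force: 0.0
3.5 [ 0.3945 -0.1761  0.1943] [-0.4673  0.2799 -1.1078]
[[-0.7907  0.5386  0.2909]
 [ 0.5058  0.8425 -0.1851]
 [-0.3448  0.0007 -0.9387]]
low_box top 0.77 [378.3 221.5] [ 0.5142 -0.2582  0.    ] tool mm [-69.1437  -4.837  232.3694]
low_box side 0.55 [351.8 254.6] [ 0.5138 -0.2601  0.    ] tool mm [-69.806   -6.5931 232.6113]
low_box wrist 0.67 [317.8 215.6] [ 0.5216 -0.255   0.    ] tool mm [-73.4114   1.8751 233.9425]
low_box_tab_press top 0.7 [356.5 253.3] [ 0.4245 -0.192   0.0665] tool mm [ 12.2914   2.6638 131.613 ]
low_box_tab_press side 0.81 [318.1 247.5] [ 0.4325 -0.1997  0.0665] tool mm [  2.0523   0.4943 135.3728]
low_box_tab_press wrist 0.96 [313.3 179.4] [ 0.4263 -0.2006  0.0665] tool mm [  6.53    -3.5755 133.7246]
low_box_hinge top 0.72 [394.5 193.9] [ 0.575  -0.2944  0.085 ] tool mm [-164.913    -2.5212  176.9996]
low_box_hinge side 0.76 [375.7 221.2] [ 0.5665 -0.2999  0.085 ] tool mm [-160.8962  -11.7569  175.5167]
low_box_lid_edge top 0.92 [366.8 238.6] [ 0.4607 -0.2189  0.081 ] tool mm [-34.9304  -0.4246 133.5109]
low_box_lid_edge side 0.65 [331.6 239.9] [ 0.4562 -0.2246  0.081 ] tool mm [-34.2517  -7.7287 133.2558]
low_box_lid_edge wrist 0.91 [311.3 222. ] [ 0.4634 -0.227   0.081 ] tool mm [-41.1367  -5.8934 135.7866]
```

View pics/aw.png

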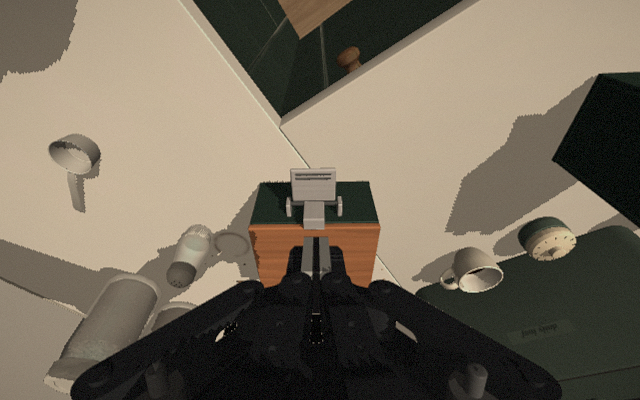

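The wrist view shows the tab at (313,180), in line with the closed fingers at (316,240). Nothing is in the way.

```bash
python3 -m creep '[[[0,0,24,0,0,0],[0,0,24,0,0,0],[1,0,24,0,0,0],[1,-1,24,0,0,0],[0,0,22,0,0,0],[0,0,0,0,0,0]]]'; python3 -m creep '[[[0,0,3,0,0,0],[0,0,3,0,0,0],[0,0,3,0,0,0],[0,0,2,0,0,0],[0,0,0,0,0,0]]]'
```

```text
time_s: 4.75
eef_pos: [0.4265, -0.1989, 0.0806]
ee_rot: [0.277, 0.945, -0.05, 0.164]
force: [-1.3, 0.2, -1.4]
gripper_width: -0.005
finger_force: 0.0
time_s: 5.17
eef_pos: [0.4314, -0.2006, 0.0737]
ee_rot: [0.277, 0.945, -0.048, 0.167]
force: [-0.4, -0.4, 0.7]
gripper_width: 0.002
finger_force: 0.0
```

```bash
python3 m.py b | head -8
```

```text
5.1667 [ 0.4314 -0.2006  0.0737] [-0.3572 -0.3623  0.7025]
[[-0.7908  0.5397  0.2888]
 [ 0.5073  0.8419 -0.1841]
 [-0.3425  0.0009 -0.9395]]
low_box top 0.76 [377. 220.] [ 0.5184 -0.2548  0.    ] tool mm [-71.0144   1.2487 104.3337]
low_box side 0.8 [350.5 253.3] [ 0.5171 -0.2553  0.    ] tool mm [-70.2454   0.1761 104.0524]
low_box_tab_press top 0.46 [359.1 254.9] [ 0.4202 -0.1986  0.0665] tool mm [12.3306 -4.3921  3.1648]
low_box_tab_press side 0.61 [318.  247.9] [ 0.4311 -0.2001  0.0665] tool mm [2.9884 0.2268 6.5747]
```

```bash
python3 -m creep '[[[0.7,0,1.9,0,0,0],[0.7,0,1.9,0,0,0],[0.7,0,1.9,0,0,0],[0.7,0,1.9,0,0,0],[0,0,0,0,0,0]]]'; python3 -m creep '[[[0.7,0,1.9,0,0,0],[0.7,0,1.9,0,0,0],[0,0,0,0,0,0],[0,0,0,0,0,0]]]'
```

```text
time_s: 6.33
eef_pos: [0.431, -0.2006, 0.0649]
ee_rot: [0.277, 0.945, -0.049, 0.166]
force: [-0.4, 1.7, 1.4]
gripper_width: -0.001
finger_force: 0.8
time_s: 6.67
eef_pos: [0.4313, -0.2008, 0.0613]
ee_rot: [0.277, 0.945, -0.049, 0.167]
force: [-0.5, 0.8, 2.1]
gripper_width: 0.002
finger_force: 1.4
```

```bash
python3 -m creep '[[[0.7,0,1.9,0,0,0],[0.7,0,1.9,0,0,0],[0,0,0,0,0,0],[0,0,0,0,0,0],[0,0,0,0,0,0],[0,0,0,0,0,0]]]'; python3 m.py c | tail -3; python3 -c "
import cv2
a=cv2.imread('pics/cside.png')[160:320,240:480];b=cv2.imread('pics/ctop.png')[150:310,290:470]
cv2.imwrite('pics/c2.png',cv2.hconcat([cv2.resize(a,(400,267)),cv2.resize(b,(300,267))]))"
```

```text
time_s: 7.17
eef_pos: [0.4317, -0.2009, 0.0579]
ee_rot: [0.277, 0.945, -0.049, 0.167]
force: [-8.0, 3.1, 19.0]
gripper_width: -0.0
finger_force: 10.4
low_box_hinge side 0.87 [373.8 223.6] [ 0.555  -0.2986  0.085 ] tool mm [-156.2977  -15.6521   28.1559]
low_box_lid_edge top 0.83 [377.1 221.2] [ 0.5052 -0.247   0.081 ] tool mm [-89.3876   0.878    8.006 ]
low_box_lid_edge side 0.91 [344.2 207.7] [ 0.5928 -0.2046  0.081 ] tool mm [-137.1175   83.9171   25.4902]
```

View pics/c2.png

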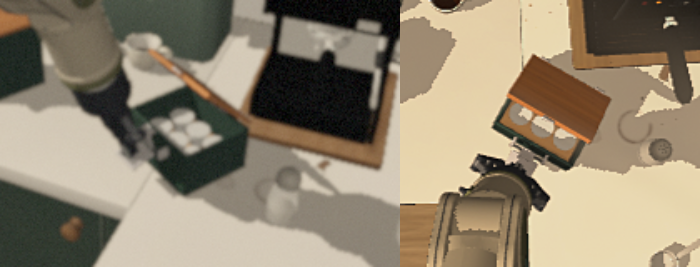

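The lid has sprung up, and the tab is at its stop. Next I raise the fingers in front of the lid, then push back under its edge.

```bash
python3 -m creep '[[[-4,0,-11,0,0,0],[-8,0,-22,0,0,0],[-8,0,-22,0,0,0],[-8,0,-22,0,0,0],[-4,0,-11,0,0,0],[0,0,0,0,0,0]]]'; python3 -m creep '[[[-18,-0.7,6.8,0,0,0],[-18,-0.7,6.8,0,0,0],[-14,-0.5,5.1,0,0,0],[-9.4,-0.4,3.4,0,0,0],[-9.4,-0.4,3.4,0,0,0],[-9.4,-0.4,3.4,0,0,0],[0,0,0,0,0,0]]]'; python3 m.py d | tail -4
```

```text
time_s: 8.42
eef_pos: [0.4324, -0.2009, 0.1533]
ee_rot: [0.277, 0.945, -0.048, 0.169]
force: [0.1, 0.2, 0.1]
gripper_width: 0.001
finger_force: 0.0
time_s: 9.0
eef_pos: [0.4999, -0.249, 0.1494]
ee_rot: [0.277, 0.945, -0.05, 0.166]
force: [-0.1, 0.7, -0.3]
gripper_width: -0.003
finger_force: 0.1
low_box_hinge top 0.6 [392.  195.7] [ 0.5705 -0.2878  0.085 ] tool mm [-53.4619   5.5768  87.9088]
low_box_hinge side 0.95 [375.2 220.5] [ 0.5687 -0.2979  0.085 ] tool mm [-57.2217  -3.8678  89.2953]
low_box_lid_edge top 0.61 [380.2 218. ] [ 0.5133 -0.2553  0.081 ] tool mm [ 9.5452  2.0162 69.2707]
low_box_lid_edge side 0.86 [348.7 203.9] [ 0.6142 -0.2093  0.081 ] tool mm [-46.9212  95.25    89.5983]
```

```bash
python3 -m creep '[[[-9,-0.3,1.4,0,0,0],[-9,-0.3,1.4,0,0,0],[-9,-0.3,1.4,0,0,0],[-9,-0.3,1.4,0,0,0],[-9,-0.3,1.4,0,0,0],[0,0,0,0,0,0]]]'; python3 -m creep '[[[-9,-0.3,1.4,0,0,0],[-9,-0.3,1.4,0,0,0],[-9,-0.3,1.4,0,0,0],[-9,-0.3,2,0,0,0],[-9,-0.3,2,0,0,0],[0,0,0,0,0,0]]]'; python3 m.py e | tail -4;  python3 -c "
import cv2
a=cv2.imread('pics/eside.png')[120:280,240:480];b=cv2.imread('pics/etop.png')[150:310,290:470]
cv2.imwrite('pics/e2.png',cv2.hconcat([cv2.resize(a,(400,267)),cv2.resize(b,(300,267))]))"
```

```text
time_s: 10.25
eef_pos: [0.5376, -0.2743, 0.1597]
ee_rot: [0.277, 0.945, -0.049, 0.167]
force: [-0.4, -1.0, 0.7]
gripper_width: -0.0
finger_force: 0.0
time_s: 10.75
eef_pos: [0.5742, -0.2997, 0.1671]
ee_rot: [0.277, 0.945, -0.049, 0.167]
force: [-0.5, -0.1, 0.2]
gripper_width: -0.001
finger_force: 0.0
low_box_hinge wrist 0.84 [325.5 161.7] [ 0.5703 -0.2896  0.085 ] tool mm [36.3506  6.4824 74.1191]
low_box_lid_edge top 0.65 [403.2 172.3] [ 0.6327 -0.3202  0.081 ] tool mm [-27.1493  14.3653 101.5389]
low_box_lid_edge side 0.69 [385.2 178.6] [ 0.7793 -0.2613  0.081 ] tool mm [-113.2295  143.104   132.8641]
low_box_lid_edge wrist 0.57 [328.1 343.6] [ 0.8401 -0.4501  0.081 ] tool mm [-257.052   17.001  185.413]
```

View pics/e2.png

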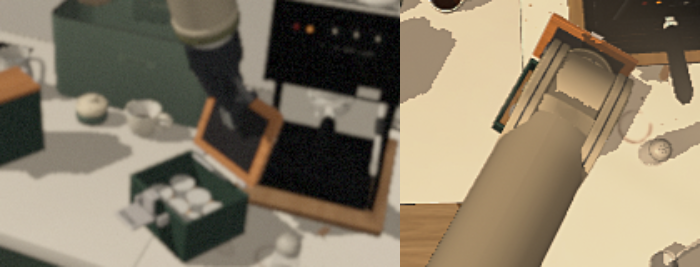

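The lid is past upright, with the fingertips against its underside. I give it a little more push, let it settle, then back off.

```bash
python3 -m creep '[[[-7,-0.3,2.6,0,0,0],[-4,0,1.4,0,0,0],[0,0,0,0,0,0],[0,0,0,0,0,0],[0,0,0,0,0,0]]]'; python3 -m creep '[[[9,0.3,-4,0,0,0],[18,0.7,-7,0,0,0],[18,0.7,-7,0,0,0],[18,0.7,-7,0,0,0],[18,0.7,-12,0,0,0],[18,0.7,-12,0,0,0],[18,0.7,-12,0,0,0],[18,0.7,-12,0,0,0],[9,0.7,-8,0,0,0],[0,0,0,0,0,0],[0,0,0,0,0,0]]]'; python3 m.py f | tail -12;  python3 -c "
import cv2
a=cv2.imread('pics/fside.png')[120:320,200:480];b=cv2.imread('pics/ftop.png')[110:310,200:470]
cv2.imwrite('pics/f2.png',cv2.hconcat([cv2.resize(a,(400,286)),cv2.resize(b,(386,286))]))"
```

```text
time_s: 11.92
eef_pos: [0.5827, -0.3054, 0.1659]
ee_rot: [0.277, 0.945, -0.049, 0.165]
force: [-5.5, 4.4, 1.2]
gripper_width: -0.001
finger_force: 3.3
time_s: 12.83
eef_pos: [0.4499, -0.2131, 0.1945]
ee_rot: [0.277, 0.945, -0.048, 0.168]
force: [0.5, -0.3, 0.5]
gripper_width: 0.001
finger_force: 0.0
 [ 0.5073  0.8419 -0.184 ]
 [-0.3434  0.0017 -0.9392]]
low_box top 0.73 [374.7 222.9] [ 0.5105 -0.2482  0.    ] tool mm [  1.0435   2.8641 206.6727]
low_box side 0.65 [352.5 252.4] [ 0.5226 -0.2588  0.    ] tool mm [-13.8569   0.4691 212.1157]
low_box wrist 0.61 [314.1 177.9] [ 0.5188 -0.2606  0.    ] tool mm [-11.77    -3.1849 211.3462]
low_box_tab_press side 0.83 [317.2 247.5] [ 0.4316 -0.1978  0.0665] tool mm [ 66.154    2.8376 112.0645]
low_box_tab_press wrist 0.81 [313.5 116.4] [ 0.426  -0.2011  0.0665] tool mm [ 68.9072  -3.0229 111.0474]
low_box_hinge top 0.75 [391.1 193.7] [ 0.5758 -0.2856  0.085 ] tool mm [-98.706    6.6858 152.6443]
low_box_hinge side 0.93 [374.5 220.4] [ 0.5684 -0.2961  0.085 ] tool mm [-98.177   -6.133  152.4277]
low_box_hinge wrist 0.56 [473.9 227.8] [ 0.6172 -0.1198  0.085 ] tool mm [-47.349  168.6705 134.161 ]
low_box_lid_edge top 0.92 [406.  174.7] [ 0.6261 -0.3273  0.081 ] tool mm [-158.2382   -1.1844  178.6531]
low_box_lid_edge side 0.6 [383.  176.9] [ 0.7857 -0.2527  0.081 ] tool mm [-246.5232  147.7205  211.1973]
```

View pics/f2.png

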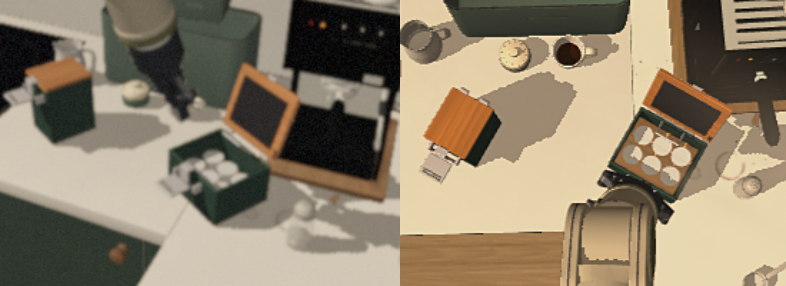

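The lid rests open on its stop. The box hasn't moved, the tall box is shut and the bystanders are in place. I back off a little more and hand in.

```bash
python3 -m creep '[[[9,0,-15,0,0,0],[9,0,-20,0,0,0],[9,0,-20,0,0,0],[5,0,-10,0,0,0],[0,0,0,0,0,0],[0,0,0,0,0,0],[0,0,0,0,0,0],[0,0,0,0,0,0]]]'; python3 -c "
from h import *
f=grab_frame('top');g=grab_frame('side');p=[landmark_of(c,'low_box_lid_edge')[0]['pixel'] for c in('top','side')]
print(tri(ray(f,p[0]),ray(g,p[1])));print(close_job())"
```

```text
time_s: 14.25
eef_pos: [0.4051, -0.1849, 0.2431]
ee_rot: [0.277, 0.945, -0.049, 0.166]
force: [-0.4, -1.1, 0.2]
gripper_width: 0.004
finger_force: 0.0
[ 0.60016115 -0.30415334  0.19718388]
the job is handed in; nothing more can be done
None
```

The low box is open: its lid was released by the tab, pushed back and left standing on its stop, and the job was handed in at about 14 s with the hand clear and nothing else visibly disturbed.

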